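# Hook a display ledge onto the slotted sale stand and lock it

## Task

Take the little steel display ledge with the two claws from the table, hook its claws into the top two slots of the slotted upright on the freestanding stand so that its back lies flat against the upright, then press it straight down against the spring buffer until it is fully home and the latch springs out over its back plate, and let go of it. Nobody has measured how high the upright is set in its foot, so feel for the slots and the stop gently instead of forcing them; do not shove the stand along or tip it, and leave the other goods on the table where they are.

Things in the scene. Friction and masses are not known exactly. Their poses are not given: they have to be found in the camera images.
- ledge: Bare steel display ledge, 0.3 kg, standing on its flat underside. Origin: plane of its back, mid-width, at the underside. Its z is up, x backwards, the way the claws point (at first about +y of the world). Shelf plate x -100 to 0, 64 mm wide, 4 thick; front lip 16 high; back plate x -4 to 0, 44 wide, 102 high. It starts in one of two places; the bookend has the other.
- rib (a point): Place to grip the ledge, at x -45, y 0, z 64 mm in its frame (axes as the ledge's), in the upright middle rib: 10 mm thick in y, from x -80 to -4, top at z 86 mm. Take it from above across y.
- claw (a point): Foot of the ledge's upper claw: x 0, y 0, z 73 mm in its frame. Each of two claws, 6 mm thick in y, is a neck (x 0 to 11, 8 mm high) whose end (x 6 to 11) hooks 8 mm down below the neck. Neck undersides at z 28 and 73, necks' tops at 36 and 81, hook tips at z 20 and 65 mm.
- stand: Foot of a freestanding grey steel stand, 4 kg in all, not fixed to the table. Origin: on the table under the middle of the upright's front face; the front faces -x of its frame, about the robot's right (-y). Foot x -110 to 60, 140 mm wide, 12 high. Upright: plate x 0 to 4, 40 wide, flanges behind. Mounted, the ledge has x 0, y 0 and the same axes here. Over 40 N between ledge and stand bends claws.
- clamp (a point): Top of the clamp, z 42 mm on the foot. The upright is set in it higher or lower by a hidden h of -20 to +20 mm, not measured: feel for it. At z + h of the foot's frame: slots through the upright at y 0, 9 mm wide, z 83-102 (unused), 128-147, 173-192; upright's top 222. The claws go in with the ledge's origin at z 108-111; fully home at 100, a hard stop of necks on slot edges.
- buffer (a joint): Spring buffer on the upright: rubber cap 16 mm wide, x -30, y 0, free top at z 106 + h, under the ledge when this is mounted. Value: m pressed down, 0 = free, 0.006 = ledge fully home; pushes up 6 N at first, 11 N at home and lifts an unlatched ledge again. Lowering the held ledge on to it at x -22 (claws clear of upright and latch) shows h: first touch with the ledge at z 106 + h.
- latch (a joint): Spring bolt on the upright, 8 mm wide, z 204 to 217 mm + h, standing 8 mm proud of its front. Value: m pushed back, 0 = out, 0.008 = held flush by the ledge's back plate (3.5 N at first, 6 N flush). Springs out over the back plate's top edge, and locks it, when the ledge is 2 mm above fully home or lower; let go, the ledge then stays 0 to 2 mm above home.
- bookend: Bystander: a plain folded steel bookend without claws or rib, 85 x 60 mm, 85 mm high; origin under its upright plate.
- wrench: Bystander: an open spanner 180 mm long lying on the table; origin under its middle.
- screwdriver: Bystander: a screwdriver 200 mm long lying on the table.
- jar: Bystander: a jar of 68 mm diameter, 85 mm high.
There are look-alikes about, which are no part of the job. What is meant by the stand is not orange, and is the larger of those in its own colour.

How it is judged (in metres and radians):
On the way, in this order (a step that is already met when the one before it is completed fails the run):
1. the ledge is lifted off the table (height (world z) of ledge above 0.05 m), for 0.2 s.
2. both claws are through the top two slots and the back lies against the upright, not yet pressed down (x of ledge in the frame of stand between -0.004 and 0.003 m and y of ledge in the frame of stand between -0.004 and 0.004 m and z of ledge in the frame of stand between 0.083 and 0.137 m and value of joint buffer below 0.0025 m and value of joint latch above 0.004 m), for 0.05 s.
At the end, for the whole second after the job is handed in: The ledge hangs in the top two slots, its back against the upright (origin within 4 mm sideways and in depth), level and square within 0.08 rad, the buffer under it still pressed down by more than 2.8 mm, the latch out over its back plate (within 2 mm), the stand upright and everything at rest (x of ledge in the frame of stand between -0.004 and 0.003 m and y of ledge in the frame of stand between -0.004 and 0.004 m and z of ledge in the frame of stand between 0.076 and 0.126 m and value of joint buffer above 0.0028 m and angle between the z axis of ledge and the z axis of stand, either way round below 0.08 rad and angle between the x axis of ledge and the x axis of stand, either way round below 0.08 rad and value of joint latch below 0.002 m and angle between stand's own z axis and vertical below 0.03 rad and linear speed of each of ledge, stand below 0.02 m/s); the robot touches nothing.
It fails at once if the ledge and the stand are forced against each other with more than 40 N (contact force between ledge and stand above 40 N).
It fails at once if the stand is shoved more than 25 mm or tipped (distance of stand from where it was at the start of the episode above 0.025 m or angle between stand's own z axis and vertical above 0.12 rad).
It fails at once if another thing on the table is moved more than 30 mm (distance of any of bookend, wrench, screwdriver, jar from where it was at the start of the episode above 0.03 m).
It also fails if it takes over 51 s, if anything falls off the work surface, if the arm or the gripper's body presses on something with over 40 N, if the wrist force passes 120 N, or if a joint passes its speed limit or range.

## Robot

A 6-joint arm with a two-finger parallel gripper is mounted at the origin on the work surface. World frame = base frame: x ahead of the robot, y to its left, z up, the work surface at z = 0. Lengths are in mm, angles in degrees, forces in N, time in s.
With the tool pointing down it reaches from about 350 to 850 mm from the base axis. Payload 8.1 kg.
Tool frame: the origin (TCP) lies at the very end of the fingers, on their centre line; the grasp point (between the pads) lies r.tcp_to_grasp behind it (r.tcp_to_grasp is the distance from the TCP to the grasp point, in mm); z points along the fingers, y is the line along which they close (so a half turn about z gives the same grasp; the last joint's range is limited). The gripper opens to 85 mm and grips with 20 to 120 N. Pads are 22 mm wide; open, the fingers measure 114 mm over their backs; the gripper's body (76 mm by 85 mm) begins 54 mm behind the grasp point. The pads swing forward as they close: fully open they stand 13 mm farther back than shut.
Start: joints at [-77.659, 7.471, 85.268, -0, 87.261, -4.893], TCP at [177.791, -573.058, 231.292] pointing down, gripper open.
Joint ranges: [-169.43, 169.43], [-51.17, 129.36], [1.28, 143.12], [-76.62, 256.62], [0, 156.53], [-152.29, 152.29]. Speed limits (degrees/s): [136.94, 136.94, 159.86, 180, 180, 180].

## Interface

Orientations are given as [roll, pitch, yaw] about the fixed x, y, z axes, in that order (R = Rz(yaw) Ry(pitch) Rx(roll)).
In Python, from bench import r gives the robot as it stands.
- The arm moves only by the shell command python3 -m handwheel 'ROWS' [OPENING] [FORCE]. ROWS is JSON, a list of rows, each a list of 4 numbers: the shift along the tool's x, y, z in m, then the turn about the tool's z in degrees. A call has 1 to 10 rows; each row shifts and turns the commanded pose from where the row before left it, along the tool's axes as they then stand; what a row does not reach is not made up. A row lasts 1/10 s, in which the tool goes at most 50 mm and 8.59 degrees, less where a joint would pass 70% of its speed; a pose out of reach is approached as far as the arm can. A call is refused whole if a number of a shift passes 0.05 or a number of a turn 8.59, either way. A call with a gripper value outside its range is refused whole. OPENING is the finger opening in m, from 0 to 0.0854, set as the call begins (- or left out, the last holds). The fingers move at their own pace and stop on an object; FORCE is the grip in N (left out, the last holds). Time passes only in rows, so rows that do not move let the fingers close. It gives the time, the measured TCP pose, the force, the opening and the grip force at its end, in the units of the state.
- r.sense(): the state, without advancing time (a new reading comes with each control period).
- r.snapshot(name): name is "scene" or "top" or "wrist"; returns the picture (420x560x3 uint8, red, green, blue); there is no depth.
- r.camera_params(name): a dict with "fx", "fy", "cx", "cy" (pixels), "R" (3x3) and "t" (3): a world point X has camera coordinates R X + t; the wrist camera has in their place "mount" (4x4, takes a point from camera to tool coordinates, whose origin is the TCP and whose axes are the flange's). Camera axes: x right, y down, z forward; pixel columns grow to the right and rows downward; lengths in mm; the calibration is good to about 2 mm. A picture is of the moment at which its call begins: read the wrist's pose just before it. camera_params takes no time and is no camera call.
- r.hand_in(): hands the job in; it is judged then, once.
The state is a dict: "time": time; "joint_pos": joint angles; "qd": joint speeds; "joint_efforts": joint torques, N m; "tool_pos": TCP position; "tcp_rot": TCP orientation; "ft_force": force on the tool from outside, world axes, zero at the start; "wrist_torque": the same for the moment, N m; "finger_gap": finger opening in mm; "grip_force": force on a finger pad.
Only numpy, scipy, OpenCV 4.12 (cv2) and the standard library are available. Lean on these libraries where they do the work, as an engineer would, in place of code of your own. Each camera call takes 0.05 s, during which the arm holds its last target. There are 200 camera calls.

## Working session

There is one attempt and no reset: what is moved stays moved. The work goes in short steps, Python scripts to look and compute and a shell command to move; the robot and the scene stay as the last step left them, time stands still between calls to the robot, and variables do not carry over. Pictures are saved under pics/ and viewed, at most 10 in all, crops included, and the job is handed in when it is done.

```bash
mkdir -p pics; ls
python3 - <<'E'
from bench import r
import cv2,numpy as np
s=r.sense();print({k:np.round(v,3).tolist() for k,v in s.items()},r.tcp_to_grasp)
for n in("scene","top"):
    im=r.snapshot(n);cv2.imwrite(f"pics/{n}0.png",im[:,:,::-1])
for n in("scene","top","wrist"):print(n,{k:np.round(v,3).tolist() for k,v in r.camera_params(n).items()})
a=cv2.imread("pics/scene0.png");b=cv2.imread("pics/top0.png")
E
```

```text
pics
{'time': 0.0, 'joint_pos': [-77.66, 7.515, 85.329, 0.0, 87.262, -4.895], 'qd': [0.084, 0.005, 0.031, -0.076, -0.038, -0.126], 'joint_efforts': [0.003, -56.939, -50.055, -0.0, 0.015, -0.0], 'tool_pos': [177.663, -572.519, 230.246], 'tcp_rot': [-179.894, -0.009, 17.235], 'ft_force': [-0.025, -0.155, -0.176], 'wrist_torque': [-0.022, 0.057, 0.028], 'grip_force': 0.0, 'finger_gap': 85.363} 18.700000000000003
scene {'fx': 520.493, 'fy': 520.493, 'cx': 280.033, 'cy': 210.364, 'R': [[-0.298, 0.955, 0.001], [0.544, 0.171, -0.822], [-0.784, -0.244, -0.57]], 't': [125.337, -131.896, 1872.771]}
top {'fx': 516.626, 'fy': 516.626, 'cx': 282.147, 'cy': 207.757, 'R': [[0.022, -1.0, -0.001], [-0.996, -0.022, -0.092], [0.092, 0.003, -0.996]], 't': [39.266, 475.504, 1498.969]}
wrist {'fx': 313.722, 'fy': 313.722, 'cx': 276.503, 'cy': 211.105, 'mount': [[0.0, -0.948, -0.319, 81.658], [1.0, 0.0, 0.0, 1.655], [0.0, -0.319, 0.948, -142.749], [0.0, 0.0, 0.0, 1.0]]}
```

View pics/scene0.png

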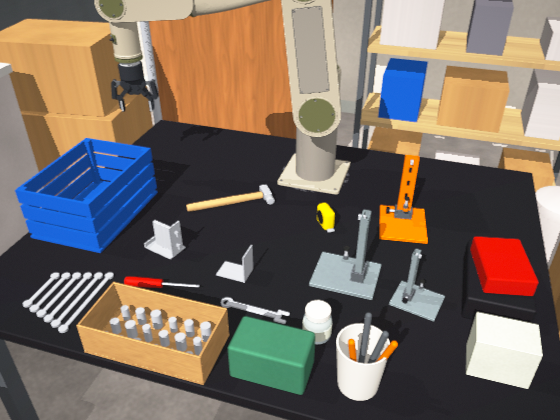

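View pics/top0.png

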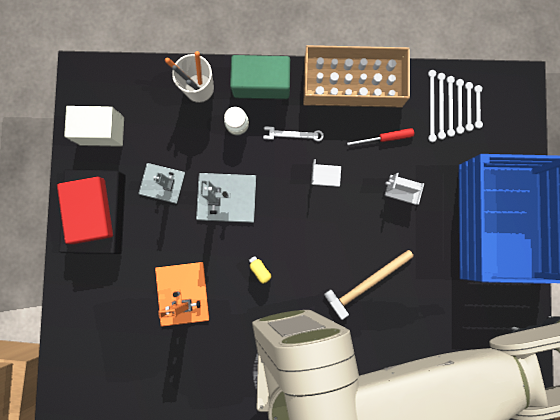

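The grey stands are at top-view (226,197) large and (162,183) small, and the orange one is at (182,295). The large grey one fits the description. The ledge, with its rib, is at (405,188), and the plain bookend is at (325,175). I'll confirm both in one enlarged composite.

Run:
```python
import cv2,numpy as np
a=cv2.imread("pics/scene0.png");b=cv2.imread("pics/top0.png")
c=lambda im,x,y,w,h,s:cv2.resize(im[y:y+h,x:x+w],None,fx=s,fy=s,interpolation=cv2.INTER_CUBIC)
t=np.hstack([c(b,192,166,66,60,6),c(b,374,166,66,60,6)])   # 6x
u=np.hstack([c(a,305,204,99,60*1,4),c(a,128,204,99,60,4)])
cv2.imwrite("pics/crop1.png",np.vstack([t,u]));print(np.vstack([t,u]).shape)
```

```text
(600, 792, 3)
```

View pics/crop1.png

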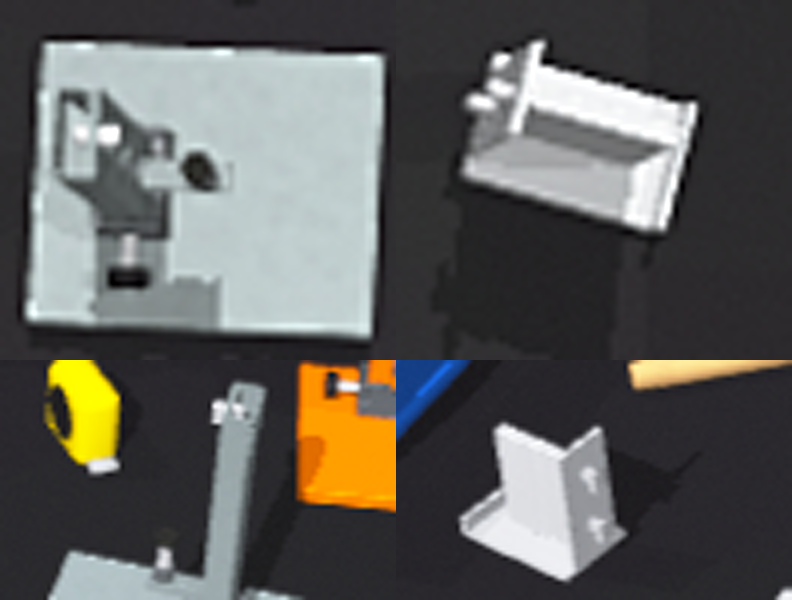

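```bash
cat > h.py <<'E'
from bench import r
import numpy as np,cv2
from scipy.optimize import least_squares
from scipy.spatial.transform import Rotation as Ro
def ext(n):
    p=r.camera_params(n)
    if n!="wrist": return np.array(p["R"]),np.array(p["t"]),p
    s=r.sense();T=np.eye(4);T[:3,:3]=Ro.from_euler("xyz",s["tcp_rot"],degrees=True).as_matrix();T[:3,3]=s["tool_pos"]
    M=np.linalg.inv(T@np.array(p["mount"]));return M[:3,:3],M[:3,3],p
def proj(X,E):
    R,t,p=E;c=np.asarray(X)@R.T+t
    return np.c_[p["fx"]*c[:,0]/c[:,2]+p["cx"],p["fy"]*c[:,1]/c[:,2]+p["cy"]]
def place(q,P):
    a=np.radians(q[2]);c,s=np.cos(a),np.sin(a);P=np.asarray(P,float)
    return np.c_[q[0]+c*P[:,0]-s*P[:,1],q[1]+s*P[:,0]+c*P[:,1],P[:,2]]
def fit(P,U,E,q0):
    f=least_squares(lambda q:(proj(place(q,P),E)-U).ravel(),q0,x_scale=[10,10,5],loss="soft_l1")
    print("pose x y yaw",f.x.round(2),"resid px",(proj(place(f.x,P),E)-U).round(1).tolist());return f.x
E
python3 - <<'E'
from h import *
E=ext("top");z=lambda L:np.array(L,float)/6
fit([(60,-70,12),(-110,-70,12),(-110,70,12),(60,70,12)],z([(42,42),(384,55),(372,336),(25,328)])+[192,166],E,[600,150,90])
fit([(0,32,3),(-100,32,0),(-100,-32,16),(0,-22,102),(0,22,102)],z([(462,178),(666,232),(697,103),(545,40),(515,130)])+[374,166],E,[600,-330,90])
E
```

```text
pose x y yaw [502.41 241.16  89.25] resid px [[-0.1, 0.3], [-0.2, 0.1], [-0.0, 0.1], [0.3, -0.6]]
pose x y yaw [ 554.95 -459.51   76.36] resid px [[-0.6, -0.1], [-2.3, -0.4], [-0.6, -0.2], [1.4, 0.3], [2.9, 0.4]]
```

Run:
```python
from h import *
E=ext("top");z=lambda L:np.array(L,float)/6
q=fit([(0,32,3),(-100,32,0),(-100,-32,16),(0,-22,102),(0,22,102)],z([(462-396,178),(666-396,232),(697-396,103),(545-396,40),(515-396,130)])+[374,166],E,[550,-250,76])
g=place(q,[(-45,0,64)]);print("rib",g)
s=r.sense();R=Ro.from_euler("xyz",s["tcp_rot"],degrees=True).as_matrix();print(R.round(3))
d=g[0]+[0,0,100]-s["tool_pos"];print("tool shift to 100 above rib",(R.T@d).round(1))
```

```text
pose x y yaw [ 551.26 -267.43   75.53] resid px [[1.0, -0.3], [-0.9, -0.2], [0.7, 0.1], [-1.0, 0.2], [0.1, 0.2]]
rib [[ 540.02117356 -311.00123124   64.        ]]
[[ 0.955  0.296 -0.   ]
 [ 0.296 -0.955  0.002]
 [ 0.    -0.002 -1.   ]]
tool shift to 100 above rib [ 423.5 -142.4   66.6]
```

```bash
python3 -m handwheel '[[0.042,-0.0142,0.003,0],[0.042,-0.0142,0.003,0],[0.042,-0.0142,0.003,0],[0.042,-0.0142,0.003,0],[0.042,-0.0142,0.003,0],[0.042,-0.0142,0.003,0],[0.042,-0.0142,0.003,0],[0.042,-0.0142,0.003,0],[0.042,-0.0142,0.003,0],[0.042,-0.0142,0.003,0]]' 0.055 40
python3 -m handwheel '[[0,0,0,-8.3],[0,0,0,-8.3],[0,0,0,-8.3],[0,0,0,-8.3],[0,0,0,-8.3],[0,0,0,-8.4],[0,0,0,-8.4],[0,0,0,0],[0,0,0,0]]'
python3 - <<'E'
from h import *
R,t,p=ext("wrist");im=r.snapshot("wrist");np.savez("w1.npz",R=R,t=t)
s=r.sense();print(s["tool_pos"],s["tcp_rot"],s["time"])
q=[551.26,-267.43,75.53];P=[(0,32,3),(-100,32,0),(-100,-32,16),(0,-22,102),(0,22,102),(-80,5,86),(-80,-5,86),(-4,-5,86)]
u=proj(place(q,P),(R,t,p));print(u.round(0).tolist())
cv2.imwrite("pics/w1.png",cv2.resize(im[:,:,::-1],(800,600)))
E
```

```text
time: 1.1
tool_pos: [537.9, -311.5, 200.7]
tcp_rot: [-180.0, 0.0, 17.2]
ft_force: [-0.4, -0.5, -0.1]
finger_gap: 55.1
grip_force: 0.0
time: 2.0
tool_pos: [536.7, -312.9, 200.9]
tcp_rot: [-180.0, -0.0, 75.3]
ft_force: [0.1, 0.4, 0.1]
finger_gap: 55.0
grip_force: 0.0
[ 536.72292474 -312.91627932  200.97390431] [-1.79972377e+02 -9.08335491e-03  7.52931974e+01] 2.05
[[248.0, 138.0], [251.0, 225.0], [307.0, 230.0], [308.0, 151.0], [250.0, 151.0], [273.0, 239.0], [285.0, 239.0], [285.0, 153.0]]
```

View pics/w1.png

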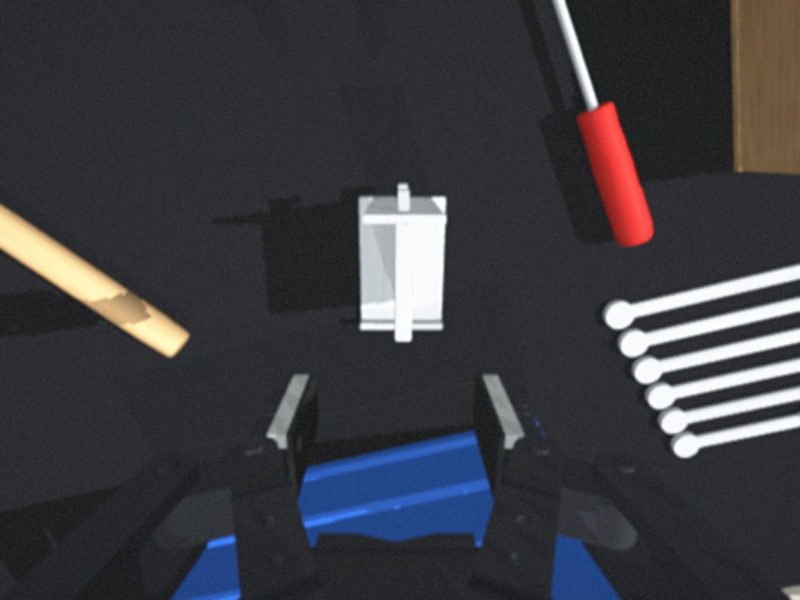

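The wrist view shows the ledge from above. Its rib runs from about (403,216) to (403,340), and the lip's ends are at (359,325) and (443,325). That is only a few px from the prediction.

Run:
```python
from h import *
d=np.load("w1.npz");E=(d["R"],d["t"],r.camera_params("wrist"))
q=fit([(0,32,4),(0,-32,4),(0,22,102),(0,-22,102),(-80,5,86),(-80,-5,86),(-100,32,16),(-100,-32,16)],np.array([(360,197),(446,197),(362,215),(446,215),(395,341),(411,341),(359,326),(443,326)])*.7,E,[551,-267,75.5])
g=place(q,[(-47,0,64-18.7)])[0]
s=r.sense();R=Ro.from_euler("xyz",s["tcp_rot"],degrees=True).as_matrix()
print(g,(R.T@(g-s["tool_pos"])).round(1))
```

```text
pose x y yaw [ 554.51 -267.7    75.14] resid px [[-0.8, -0.2], [-0.5, -0.0], [1.1, -0.3], [-0.0, -0.2], [-0.0, -0.4], [-0.0, -0.3], [1.1, 1.5], [-0.7, 1.7]]
[ 542.45605984 -313.12691803   45.3       ] [  1.2   5.7 155.7]
```

```bash
python3 -m handwheel '[[0.0012,0.0057,0.03,0],[0,0,0.035,0],[0,0,0.035,0],[0,0,0.03,0],[0,0,0.0157,0],[0,0,0.01,0],[0,0,0,0],[0,0,0,0]]'
python3 -m handwheel '[[0,0,0,0],[0,0,0,0],[0,0,0,0],[0,0,0,0],[0,0,0,0],[0,0,0,0]]' 0 60
```

```text
time: 2.85
tool_pos: [543.6, -313.9, 47.2]
tcp_rot: [179.9, 0.0, 75.5]
ft_force: [0.7, 0.9, 0.6]
finger_gap: 54.9
grip_force: 0.0
time: 3.45
tool_pos: [543.4, -313.7, 46.6]
tcp_rot: [179.9, 0.0, 75.5]
ft_force: [-0.2, 0.3, 5.3]
finger_gap: 9.4
grip_force: 59.7
```

```bash
python3 -m handwheel '[[0,0,-0.01,0],[0,0,-0.02,0],[0,0,-0.035,0],[0,0,-0.04,0],[0,0,-0.04,0],[0,0,-0.04,0],[0,0,-0.04,-4],[0,0,-0.02,-6],[0,0,-0.008,-3.75],[0,0,0,0]]'
python3 -m handwheel '[[0.015,-0.002,0,0],[0.03,-0.003,0,0],[0.036,-0.004,0,0],[0.036,-0.004,0,0],[0.036,-0.004,0,0],[0.036,-0.004,0,0],[0.036,-0.004,0,0],[0.036,-0.004,0,0],[0.036,-0.004,0,0],[0.036,-0.004,0,0]]'
python3 -m handwheel '[[0.036,-0.004,0,0],[0.036,-0.004,0,0],[0.03,-0.003,0,0],[0.015,0,0,0],[0.0045,0,0,0],[0,0,0,0],[0,0,0,0]]'
python3 - <<'E'
from h import *
R,t,p=ext("wrist");im=r.snapshot("wrist");np.savez("w2.npz",R=R,t=t)
s=r.sense();print(s["tool_pos"],s["tcp_rot"],s["time"],s["ft_force"],s["finger_gap"])
cv2.imwrite("pics/w2.png",im[:,:,::-1])
cv2.imwrite("pics/w2b.png",cv2.resize(im[:,:,::-1],(800,600),interpolation=cv2.INTER_CUBIC))
print(proj(place([502.4,241.2,89.25],[(60,-70,12),(-110,-70,12),(-110,70,12),(60,70,12),(0,-20,222),(0,20,222)]),(R,t,p))/.7)
E
```

```text
time: 4.45
tool_pos: [543.0, -313.4, 300.5]
tcp_rot: [179.9, 0.1, 89.3]
ft_force: [0.3, 0.6, -4.3]
finger_gap: 9.5
grip_force: 58.8
time: 5.45
tool_pos: [508.1, 22.3, 296.8]
tcp_rot: [-179.8, -0.0, 89.2]
ft_force: [1.5, 1.0, -3.7]
finger_gap: 9.5
grip_force: 58.9
time: 6.15
tool_pos: [500.3, 140.8, 298.2]
tcp_rot: [-180.0, 0.0, 89.2]
ft_force: [0.5, 0.1, -3.3]
finger_gap: 9.5
grip_force: 58.8
[500.42609745 140.63420569 298.31740954] [-1.79973910e+02  3.27576920e-02  8.91904283e+01] 6.2 [ 0.06102248  0.44109611 -3.21274902] 9.171437400013065
[[478.12427162  51.21124325]
 [467.78703966 248.37521161]
 [323.60160522 248.3965691 ]
 [313.37881819  51.25982701]
 [440.89686973 103.60041988]
 [351.72054558 103.62324082]]
```

View pics/w2b.png

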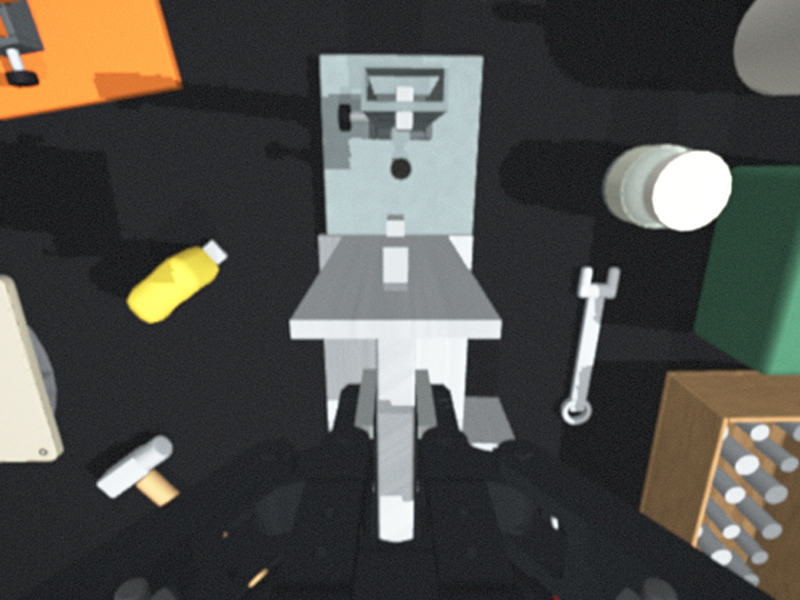

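Run:
```python
import cv2,numpy as np
im=cv2.imread("pics/w2.png")
c=lambda x,y,w,h,s:cv2.resize(im[y:y+h,x:x+w],None,fx=s,fy=s,interpolation=cv2.INTER_CUBIC)
cv2.imwrite("pics/w2c.png",np.vstack([c(215,30,133,100,6)[:, :798]]))
b=c(195,150,160,110,5);cv2.imwrite("pics/w2d.png",b)
```

```text
(no output)
```

View pics/w2c.png

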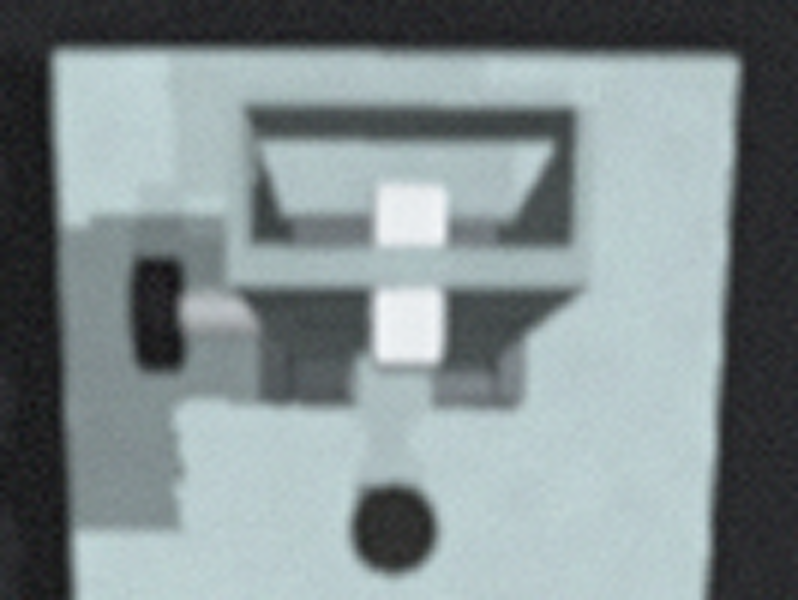

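View pics/w2d.png

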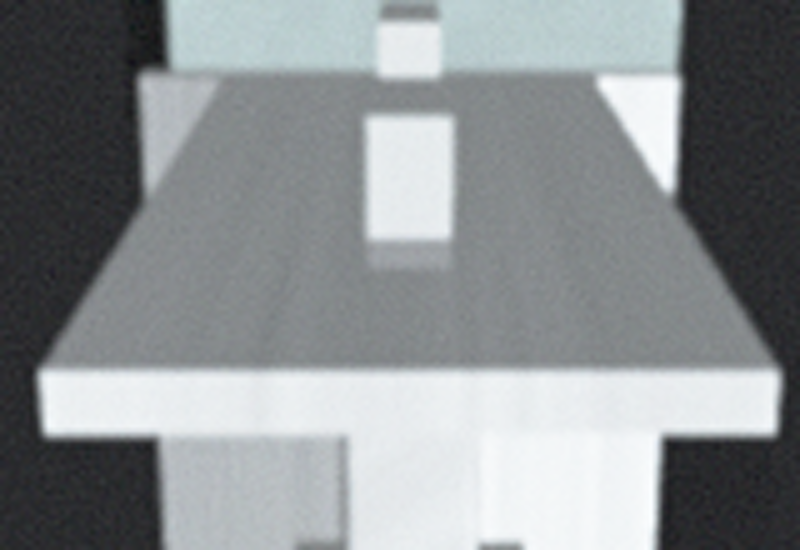

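```bash
cat > f2.py <<'E'
from h import *
d=np.load("w2.npz");E=(d["R"],d["t"],r.camera_params("wrist"))
c=np.array;o=lambda L,s,x,y:c(L,float)/s+[x,y]
U=o([(50,48),(741,58),(243,290),(588,288),(372,363),(444,363),(394,530)],6,215,30)
L=o([(74,598),(707,598)],6,215,30)
def fs(q,full=False):
    h=q[3];P=[(60,70,12),(60,-70,12),(0,20,222+h),(0,-20,222+h),(-8,4,217+h),(-8,-4,217+h),(-30,0,106+h)]
    e=[(proj(place(q,P),E)-U).ravel()]
    for s,l in((70,L[0]),(-70,L[1])):
        a,b=proj(place(q,[(60,s,12),(-60,s,12)]),E);n=(b-a)/np.linalg.norm(b-a);w=l-a;e.append([n[0]*w[1]-n[1]*w[0]])
    return np.concatenate(e)
f=least_squares(fs,[502,241,89,0],x_scale=[10,10,5,10],loss="soft_l1");print("stand",f.x.round(2),f.fun.round(1))
V=o([(38,370),(781,368),(45,436),(779,436),(138,72),(681,72),(366,240),(454,240),(366,115),(454,115)],5,195,150)
Pl=c([(0,22,102),(0,-22,102),(-4,22,102),(-4,-22,102),(0,32,0),(0,-32,0),(0,3,81),(0,-3,81),(11,3,81),(11,-3,81)],float)
def fl(q):return (proj(Ro.from_euler("xyz",[q[4],q[5],q[2]],degrees=True).apply(Pl)+[q[0],q[1],q[3]],E)-V).ravel()
g=least_squares(fl,[501,188,89,251,0,0],x_scale=[10,10,5,10,3,3],loss="soft_l1");print("ledge",g.x.round(2),g.fun.round(1))
a=np.radians(f.x[2]);w=g.x[:2]-f.x[:2]
print("ledge in stand x y",w@[np.cos(a),np.sin(a)],w@[-np.sin(a),np.cos(a)],"dyaw",g.x[2]-f.x[2])
E
python3 f2.py
```

```text
stand [506.7  238.76  88.79 -12.91] [ 0.1 -0.4 -0.  -1.1 -1.1 -0.4  0.   0.5  0.7  0.5  0.1  0.6  0.3 -0.6
 -0.1 -0.1]
ledge [ 5.0134e+02  1.8770e+02  8.9350e+01  2.5240e+02 -1.0000e-02  2.6000e-01] [-0.1  0.   0.5  0.2 -0.4 -0.7 -0.  -0.9  1.3 -0.2 -1.3 -0.4  0.5  5.2
 -0.4  5.1  0.2 -0.1 -0.2 -0.2]
ledge in stand x y -51.16205912092878 4.280578682413722 dyaw 0.5593000724610135
```

```bash
python3 -m handwheel '[[0.005,0.0038,0,0.56],[0.01,0,0,0],[0.01,0,0,0],[0.002,0,0.02,0],[0,0,0.03,0],[0,0,0.03,0],[0,0,0.025,0],[0,0,0.015,0],[0,0,0.008,0],[0,0,0,0]]' - 90
python3 -m handwheel '[[0,0,0,0],[0,0,0,0],[0,0,0.004,0],[0,0,0.002,0],[0,0,0,0]]'
python3 - <<'E'
from h import *
im=r.snapshot("wrist");cv2.imwrite("pics/w3.png",im[:,:,::-1]);np.savez("w3.npz",R=ext("wrist")[0],t=ext("wrist")[1])
s=r.sense();print(s["tool_pos"],s["tcp_rot"],s["ft_force"],s["wrist_torque"])
E
```

```text
time: 7.2
tool_pos: [504.3, 168.9, 169.9]
tcp_rot: [-179.9, 0.0, 88.7]
ft_force: [-0.2, -0.1, -3.3]
finger_gap: 8.9
grip_force: 89.5
time: 7.7
tool_pos: [504.5, 168.7, 164.3]
tcp_rot: [-180.0, 0.0, 88.7]
ft_force: [-0.9, -1.0, -2.4]
finger_gap: 9.3
grip_force: 89.5
[504.57236788 168.69227274 164.41397708] [-1.79980072e+02  4.19923843e-03  8.87200845e+01] [-0.64261355 -0.1720433  -3.27563556] [-0.0598204  -0.03605277 -0.04711618]
```

```bash
python3 -m handwheel '[[0,0,0.004,0],[0,0,0.004,0],[0,0,0.004,0],[0,0,0.003,0],[0,0,0.002,0],[0,0,0,0]]'
for i in 1 ; do python3 -m handwheel '[[0,0,0.001,0],[0,0,0.001,0],[0,0,0,0],[0,0,0,0]]'; done; python3 -m handwheel '[[0,0,0.001,0],[0,0,0,0],[0,0,0,0]]'; python3 -m handwheel '[[0,0,0.001,0],[0,0,0,0],[0,0,0,0]]'
```

```text
time: 8.35
tool_pos: [504.4, 168.7, 147.1]
tcp_rot: [-180.0, 0.0, 88.7]
ft_force: [0.1, 0.3, -3.7]
finger_gap: 9.2
grip_force: 89.5
time: 8.75
tool_pos: [505.0, 168.8, 146.1]
tcp_rot: [180.0, -0.0, 88.7]
ft_force: [-0.6, -1.4, 0.4]
finger_gap: 8.9
grip_force: 90.0
time: 9.05
tool_pos: [505.0, 168.8, 145.1]
tcp_rot: [180.0, -0.0, 88.7]
ft_force: [-1.2, -2.5, 2.9]
finger_gap: 9.0
grip_force: 90.5
time: 9.35
tool_pos: [505.0, 168.7, 143.9]
tcp_rot: [180.0, -0.0, 88.7]
ft_force: [-1.1, -2.3, 4.9]
finger_gap: 9.0
grip_force: 90.8
```

Run:
```python
from h import *
a=r.snapshot("wrist")[:,:,::-1];b=r.snapshot("scene")[:,:,::-1];E=ext("wrist");np.savez("w4.npz",R=E[0],t=E[1])
cv2.imwrite("pics/w4.png",a);cv2.imwrite("pics/s4.png",b)
c=lambda im,x,y,w,h,s:cv2.resize(im[y:y+h,x:x+w],None,fx=s,fy=s,interpolation=cv2.INTER_CUBIC)
cv2.imwrite("pics/c4.png",np.hstack([c(a,180,0,200,270,2.2),c(b,295,190,90,148,4)[:594]]))
s=r.sense();print(s["tool_pos"],s["ft_force"],s["wrist_torque"])
for h in(-13,-6):print(h,(proj(place([506.7,238.8,88.8],[(0,20,222+h),(0,-20,222+h),(-8,4,217+h),(-8,-4,217+h),(-30,0,106+h)]),E)-[180,0])*2.2)
```

```text
Traceback (most recent call last):
ValueError: all the input array dimensions except for the concatenation axis must match exactly, but along dimension 0, the array at index 0 has size 594 and the array at index 1 has size 592
```

Run:
```python
from h import *
a=cv2.imread("pics/w4.png");b=cv2.imread("pics/s4.png");E=ext("wrist")
c=lambda im,x,y,w,h,s:cv2.resize(im[y:y+h,x:x+w],None,fx=s,fy=s,interpolation=cv2.INTER_CUBIC)
cv2.imwrite("pics/c4.png",np.hstack([c(a,180,0,200,270,2.2)[:592],c(b,295,190,90,148,4)]))
s=r.sense();print(s["tool_pos"],s["ft_force"],s["wrist_torque"])
for h in(-13,-6):print(h,((proj(place([506.7,238.8,88.8],[(0,20,222+h),(0,-20,222+h),(-8,4,217+h),(-8,-4,217+h),(-30,0,106+h)]),E)-[180,0])*2.2).round(0).tolist())
```

```text
[504.98182745 168.72422782 143.82703042] [-0.57007534 -2.22144236  5.03887071] [-0.29574245  0.03943464  0.01319126]
-13 [[33.0, 330.0], [392.0, 330.0], [180.0, 391.0], [245.0, 391.0], [212.0, 382.0]]
-6 [[16.0, 339.0], [409.0, 339.0], [177.0, 404.0], [248.0, 404.0], [212.0, 387.0]]
```

View pics/c4.png

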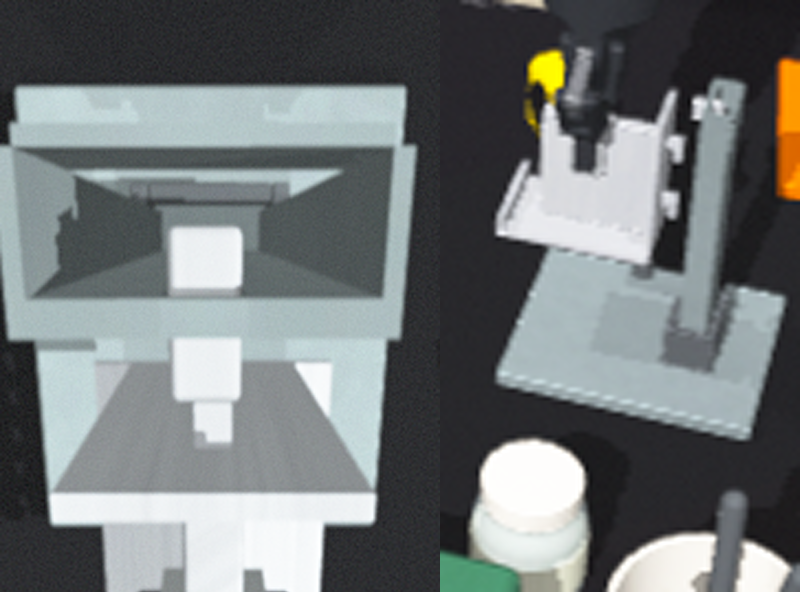

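The upright's top edge runs (8,340)–(402,340), so h is about -6, which agrees with the felt touch at TCP z of about 146.5. The stand's centre is about 0.7 mm to the tool's -y side. I'll raise to about 3.5 mm above touch, correct y and go forward.

```bash
python3 -m handwheel '[[0,0,-0.003,0],[0,-0.0007,-0.0036,0],[0,0,0,0],[0,0,0,0]]'
python3 -m handwheel '[[0.004,0,0,0],[0.004,0,0,0],[0.002,0,0,0],[0,0,0,0],[0,0,0,0]]'
python3 -m handwheel '[[0.001,0,0,0],[0.001,0,0,0],[0.001,0,0,0],[0,0,0,0]]'
python3 -m handwheel '[[0.001,0,0,0],[0.001,0,0,0],[0,0,0,0]]'
```

```text
time: 9.85
tool_pos: [503.4, 168.9, 149.5]
tcp_rot: [-179.9, 0.0, 88.7]
ft_force: [-0.0, 0.6, -2.6]
finger_gap: 9.2
grip_force: 89.7
time: 10.35
tool_pos: [504.2, 178.9, 150.1]
tcp_rot: [-180.0, 0.0, 88.7]
ft_force: [-0.5, 0.3, -4.1]
finger_gap: 8.7
grip_force: 89.7
time: 10.75
tool_pos: [504.3, 181.9, 150.2]
tcp_rot: [180.0, -0.0, 88.7]
ft_force: [0.8, -1.4, -3.6]
finger_gap: 9.0
grip_force: 89.7
time: 11.05
tool_pos: [504.3, 183.8, 150.2]
tcp_rot: [-180.0, 0.0, 88.7]
ft_force: [1.6, -0.1, -3.0]
finger_gap: 8.5
grip_force: 89.6
```

```bash
python3 -m handwheel '[[0.001,0,0,0],[0.001,0,0,0],[0,0,0,0]]'
python3 -m handwheel '[[0.001,0,0,0],[0.001,0,0,0],[0,0,0,0]]'
python3 -m handwheel '[[0.001,0,0,0],[0.001,0,0,0],[0,0,0,0]]'
```

```text
time: 11.35
tool_pos: [504.4, 185.5, 150.1]
tcp_rot: [-180.0, 0.0, 88.7]
ft_force: [-1.4, -4.3, -2.0]
finger_gap: 9.0
grip_force: 89.7
time: 11.65
tool_pos: [504.4, 187.7, 150.1]
tcp_rot: [-180.0, 0.0, 88.7]
ft_force: [0.4, -5.7, -3.2]
finger_gap: 9.2
grip_force: 89.7
time: 11.95
tool_pos: [504.4, 189.6, 150.1]
tcp_rot: [-180.0, 0.0, 88.7]
ft_force: [0.4, -6.1, -2.2]
finger_gap: 9.1
grip_force: 89.6
```

```bash
python3 -m handwheel '[[0.001,0,0,0],[0.001,0,0,0],[0,0,0,0]]'
python3 -m handwheel '[[0.0007,0,0,0],[0,0,0,0],[0,0,0,0]]'
python3 -m handwheel '[[0.0007,0,0,0],[0,0,0,0],[0,0,0,0]]'
```

```text
time: 12.25
tool_pos: [504.5, 191.5, 150.1]
tcp_rot: [-180.0, 0.0, 88.7]
ft_force: [-0.2, -7.0, -3.1]
finger_gap: 8.9
grip_force: 89.7
time: 12.55
tool_pos: [504.5, 191.8, 150.1]
tcp_rot: [-180.0, 0.1, 88.7]
ft_force: [-0.9, -7.1, -2.4]
finger_gap: 9.1
grip_force: 89.8
time: 12.85
tool_pos: [504.5, 191.9, 150.2]
tcp_rot: [-180.0, 0.1, 88.7]
ft_force: [-1.1, -9.9, -0.9]
finger_gap: 9.1
grip_force: 89.9
```

```bash
python3 -m handwheel '[[0,0,0.001,0],[0,0,0.001,0],[0,0,0.001,0],[0,0,0,0]]'
python3 -m handwheel '[[0,0,0.001,0],[0,0,0.001,0],[0,0,0,0]]'
python3 -m handwheel '[[0,0,0.001,0],[0,0,0.001,0],[0,0,0,0]]'
```

```text
time: 13.25
tool_pos: [505.1, 191.9, 147.8]
tcp_rot: [179.9, 0.1, 88.7]
ft_force: [0.3, -10.5, 0.6]
finger_gap: 8.4
grip_force: 90.4
time: 13.55
tool_pos: [505.3, 191.9, 146.1]
tcp_rot: [179.9, 0.1, 88.7]
ft_force: [-0.7, -10.2, 2.0]
finger_gap: 9.4
grip_force: 90.6
time: 13.85
tool_pos: [505.5, 191.9, 144.9]
tcp_rot: [179.9, 0.1, 88.7]
ft_force: [-2.8, -12.3, 7.7]
finger_gap: 9.2
grip_force: 91.4
```

```bash
python3 -m handwheel '[[0,0,0.001,0],[0,0,0.001,0],[0,0,0,0]]'
python3 -m handwheel '[[0,0,0.001,0],[0,0,0,0],[0,0,0,0]]'
python3 -m handwheel '[[0,0,0.001,0],[0,0,0,0],[0,0,0,0]]'
```

```text
time: 14.15
tool_pos: [505.5, 191.9, 143.2]
tcp_rot: [179.9, 0.1, 88.7]
ft_force: [-3.8, -12.7, 9.2]
finger_gap: 8.7
grip_force: 91.7
time: 14.45
tool_pos: [505.6, 191.9, 142.2]
tcp_rot: [179.9, 0.1, 88.7]
ft_force: [-3.4, -12.4, 9.4]
finger_gap: 8.9
grip_force: 91.6
time: 14.75
tool_pos: [505.6, 191.9, 141.4]
tcp_rot: [179.9, 0.1, 88.7]
ft_force: [-5.2, -13.7, 11.9]
finger_gap: 9.1
grip_force: 92.0
```

```bash
python3 -m handwheel '[[0,-0.0006,0.001,0],[0,0,0,0],[0,0,0,0]]'
python3 -m handwheel '[[0,0,0.001,0],[0,0,0,0],[0,0,0,0]]'
```

```text
time: 15.05
tool_pos: [505.5, 191.9, 140.8]
tcp_rot: [179.8, 0.1, 88.7]
ft_force: [-4.0, -13.8, 11.9]
finger_gap: 8.8
grip_force: 92.1
time: 15.35
tool_pos: [505.5, 191.9, 140.1]
tcp_rot: [179.8, 0.1, 88.7]
ft_force: [-4.1, -13.7, 13.8]
finger_gap: 9.5
grip_force: 92.4
```

```bash
python3 -m handwheel '[[-0.0003,-0.0003,0.0008,0],[0,0,0,0],[0,0,0,0]]'
python3 -m handwheel '[[0,0,0.0008,0],[0,0,0,0],[0,0,0,0]]'
```

```text
time: 15.65
tool_pos: [505.5, 191.9, 140.0]
tcp_rot: [179.7, 0.1, 88.7]
ft_force: [-5.5, -12.4, 18.4]
finger_gap: 8.8
grip_force: 92.6
time: 15.95
tool_pos: [505.6, 191.9, 139.9]
tcp_rot: [179.7, 0.1, 88.7]
ft_force: [-6.9, -13.6, 23.6]
finger_gap: 9.1
grip_force: 93.7
```

It has stopped at 139.9 with the force rising, which is the hard stop at home. I'll ease the load and look at the latch.

```bash
python3 -m handwheel '[[-0.0004,-0.0003,-0.001,0],[0,0,0,0],[0,0,0,0]]'
python3 - <<'E'
from h import *
a=r.snapshot("wrist")[:,:,::-1];cv2.imwrite("pics/w5.png",a);b=r.snapshot("scene")[:,:,::-1]
c=lambda im,x,y,w,h,s:cv2.resize(im[y:y+h,x:x+w],None,fx=s,fy=s,interpolation=cv2.INTER_CUBIC)
cv2.imwrite("pics/c5.png",np.hstack([c(a,180,100,200,180,2.5),c(b,320,180,75,112,4)[:450][:448] if 0 else cv2.resize(b[180:292,320:395],(300,450),interpolation=cv2.INTER_CUBIC)]))
s=r.sense();print(s["tool_pos"],s["ft_force"])
E
```

```text
time: 16.25
tool_pos: [505.5, 191.9, 140.1]
tcp_rot: [179.7, 0.0, 88.7]
ft_force: [-3.2, -11.1, 15.2]
finger_gap: 9.3
grip_force: 92.2
[505.45241285 191.8891103  140.02217569] [ -3.07694651 -10.1961999   15.43609206]
```

View pics/c5.png

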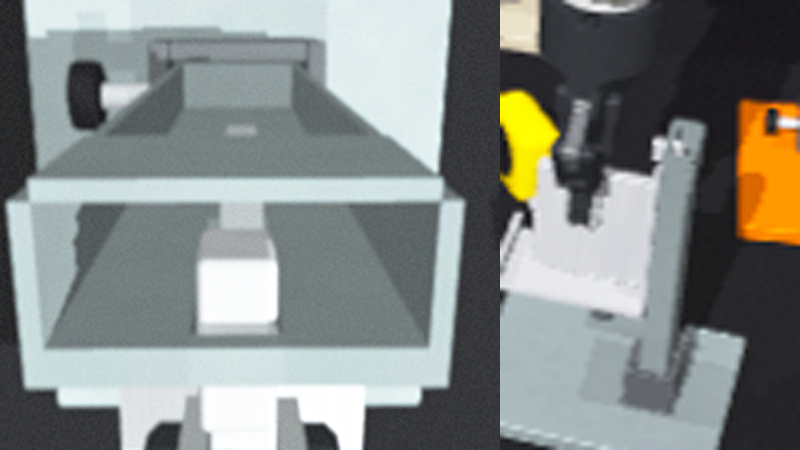

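The latch stands out over the back plate's top edge, at (240,410) in the wrist crop and (662,150) in the scene crop. I'll release and retreat.

```bash
python3 -m handwheel '[[-0.0003,0,-0.0006,0],[0,0,0,0]]' - 20
python3 -m handwheel '[[0,0,0,0],[0,0,0,0],[0,0,0,0]]' 0.04
python3 -m handwheel '[[0,0,-0.005,0],[0,0,-0.01,0],[0,0,-0.02,0],[0,0,-0.03,0],[0,0,-0.03,0],[-0.02,0,-0.02,0],[-0.03,0,-0.01,0],[-0.02,0,0,0],[0,0,0,0],[0,0,0,0]]'
python3 - <<'E'
from h import *
a=r.snapshot("wrist")[:,:,::-1];cv2.imwrite("pics/w6.png",a);b=r.snapshot("scene")[:,:,::-1]
cv2.imwrite("pics/c6.png",np.hstack([cv2.resize(a,(500,375)),cv2.resize(b[180:292,320:395],(251,375),interpolation=cv2.INTER_CUBIC)]))
s=r.sense();print(s["tool_pos"],s["ft_force"],s["time"])
E
```

```text
time: 16.55
tool_pos: [505.4, 191.9, 140.1]
tcp_rot: [179.7, -0.0, 88.7]
ft_force: [0.2, -8.1, 9.6]
finger_gap: 9.1
grip_force: 91.6
time: 16.85
tool_pos: [503.3, 192.7, 137.3]
tcp_rot: [180.0, -0.0, 88.7]
ft_force: [-0.1, 0.4, 0.5]
finger_gap: 39.6
grip_force: 0.0
time: 17.85
tool_pos: [501.9, 122.2, 262.8]
tcp_rot: [180.0, -0.0, 88.7]
ft_force: [0.0, 0.2, -0.3]
finger_gap: 40.0
grip_force: 0.0
[501.65675077 122.93812838 262.2564277 ] [0.81066787 0.76351671 0.56797085] 17.95
```

View pics/c6.png

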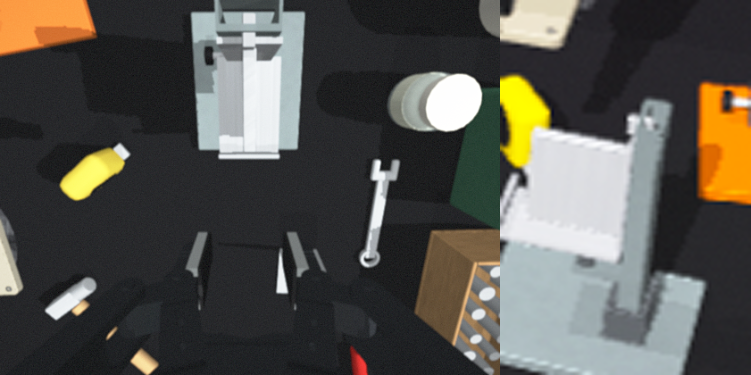

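The ledge hangs square on the stand at (248,95), with the latch out over it, and the gripper is clear.

```bash
python3 -c "
from bench import r
print(r.hand_in())"
```

```text
the job is handed in; nothing more can be done
None
```

The ledge hangs in the top two slots, pressed down to the hard stop with the latch out over its back plate; it was let go and the job handed in at about 18 s, but the hand-in returned no verdict.

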